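# Refit the wax heater's thermostat knob and set it

## Task

The thermostat knob of the wax heater was taken off for cleaning and stands on the bench. Put it back on its D-shaped spindle: feel for the flat and press the knob down gently until it snaps fully home, without forcing it against the spindle or the heater. Then turn it until its white pointer stands at the red mark, and let go, leaving the wax carton, the articulator and the carver where they are.

Things in the scene. Friction and masses are not known exactly. Their poses are not given: they have to be found in the camera images.
- knob: Black round fluted thermostat knob, 42 mm wide, 28 mm high, about 80 g, standing upright on the bench. Origin: centre of its underside; z up its axis; x towards its white pointer line (on the top and down the side). In the underside a blind D-bore 19 mm deep: 16.2 mm round, its flat on the pointer side (+x), 2.5 mm from the axis (1.8 mm farther in).
- knob_grip (a point): On the knob's axis, 23.5 mm above its underside: the height to grip it. Only the top 9 mm (19 to 28 mm up) has the full 42 mm width; below it the solid is about 38 mm wide. Knob and robot must not load the heater or spindle with over 50 N, all contacts added; the D wedges and pinches, so this can reach 2.7 times the push: push with 15 N at most, and ease off before turning.
- pointer_tip (a point): Outer end of the knob's pointer: on the rim, 21 mm from its axis along its x, at the height of its underside.
- wax_heater: White two-well electric wax heater, 170 mm deep (x), 250 wide (y), fixed. Origin: centre of its underside; x to its rear, y left, z up. Deck 62 mm high. Left half: two round steel lids with small knobs, up to 85 mm high. Right half: dark dial plate, 82 mm wide, with the bare steel spindle in its middle; within 80 mm of that nothing else stands over 5 mm above the deck.
- spindle_top (a point): Centre of the upright D-spindle's end, 18 mm above its seat. 14 mm round, one flat 1.5 mm from the axis. Its angle is not measured: the flat faces anywhere from 20 to 118 degrees counter-clockwise (leftward) of the heater's rear. The knob slips on only with its pointer within 8 to 20 degrees of where the flat faces; else it stands on this end, and a push of 10 N does not turn the spindle.
- spindle_seat (a point): On the spindle's axis, top of its 25 mm wide boss with a rubber washer, 66 mm above the bench: the knob's origin comes here when home. Axes as the heater's. The aligned knob drops freely to about 10 mm above home, meets a sprung brass ball on the spindle, needs 4 to 14 N to pass it, then snaps down on to the washer. The ball then holds it with about 5 N.
- red_mark (a point): Where the pointer tip comes when the fitted knob points at the red mark: 21 mm from the spindle's axis towards the heater's rear (+x), level with the boss's top. The mark is a red bar, 4 x 13 mm, on the dial plate, 25 to 38 mm from the axis, 20 to 118 degrees clockwise (from above) of where the spindle was left. Turning takes 0.05 N m, has a few degrees of play, and stays where left.
- pin_drill: Tall bench pin drill, fixed, 220 mm deep (x), 250 wide (y), 460 high, right of the heater. Origin: centre of its underside. Keep the arm and gripper clear of it.
- wax_box: Bystander: carton of wax sheets, 68 x 98 x 24 mm, white and red. Origin: centre of its underside.
- articulator: Bystander: yellow hinge articulator with plaster casts, 78 x 66 x 80 mm. Origin: centre of its underside.
- carver: Bystander: thin steel wax carver, 185 mm long, 7 mm thick, lying on the bench along its y. Origin: centre of its underside.
Not all that is in view belongs to the job. Of the things like the knob, leave any that is blue or purple; of the rest the smaller one is meant.

How it is judged:
On the way, in this order (a step that is already met when the one before it is completed fails the run):
1. the knob is pressed fully home on the spindle, over the sprung ball (z of knob in the frame of spindle_seat below 0.0015 m and horizontal distance between knob and spindle_seat below 0.003 m and angle between knob's own z axis and vertical below 0.08 rad), for 0.2 s.
2. the fitted knob is turned to the red mark (all of step 1 and horizontal distance between pointer_tip and red_mark below 0.004 m), for 0.2 s.
At the end, for the whole second after the job is handed in: The knob is fully home (underside within 1.5 mm of the boss, axis within 3 mm of the spindle's, upright within 0.08 rad), its pointer tip within 4 mm (about 10 degrees) of the red mark, at rest and released (all of step 2 and linear speed of knob below 0.01 m/s and angular speed of knob below 0.5 rad/s); the robot touches nothing.
It fails at once if the knob is pressed against the heater or its spindle with more than 50 N (contact force between knob and wax_heater above 50 N).
It fails at once if the robot leans on the heater with more than 50 N (contact force between any of the fingers, the arm and wax_heater above 50 N).
It fails at once if the wax carton is pushed more than 25 mm from where it stood (distance of wax_box from where it was at the start of the episode above 0.025 m).
It fails at once if the articulator is pushed more than 25 mm from where it stood (distance of articulator from where it was at the start of the episode above 0.025 m).
It fails at once if the carver is pushed more than 25 mm from where it stood (distance of carver from where it was at the start of the episode above 0.025 m).
It also fails if it takes over 72 s, if anything falls off the work surface, if the arm or the gripper's body presses on something with over 40 N, if the wrist force passes 120 N, or if a joint passes its speed limit or range.

## Robot

A 7-joint arm with a two-finger parallel gripper is mounted at the origin on a cart in front of the work surface, level with it; the furniture and walls round the work are solid. World frame = base frame: x ahead of the robot, y to its left, z up, the work surface at z = 0. Lengths are in m, angles in rad, forces in N, time in s.
With the tool pointing down it reaches from about 0.4 to 0.875 m from the base axis. Payload 19.3 kg.
Tool frame: the origin (TCP) lies at the very end of the fingers, on their centre line; the grasp point (between the pads) lies 19 mm behind it; z points along the fingers, y is the line along which they close (so a half turn about z gives the same grasp; the last joint's range is limited). The gripper opens to 85 mm and grips with 20 to 120 N. Pads are 22 mm wide; open, the fingers measure 114 mm over their backs; the gripper's body (76 mm by 85 mm) begins 54 mm behind the grasp point. The pads swing forward as they close: fully open they stand 13 mm farther back than shut.
Start: joints at [1.163, 0.521, -0.036, 1.599, 0.021, 1.021, -0.113], TCP at [0.207, -0.59, 0.231] pointing down, gripper open.
Joint ranges: [-2.91, 2.91], [-0.3, 2.13], [-1.5, 1.42], [0.17, 2.43], [-1.26, 4.41], [0.16, 1.93], [-2.52, 2.52]. Speed limits (rad/s): [1.89, 1.89, 2.39, 2.39, 3.01, 3.01, 3.01].

## Interface

Orientations are given as [roll, pitch, yaw] about the fixed x, y, z axes, in that order (R = Rz(yaw) Ry(pitch) Rx(roll)).
In Python, from workcell import monitor, viewer, bot gives the robot as it stands.
- The arm moves only by the tool move_arm, never from a script. Its arguments are lists of equal length, an entry for each row: "gripper": the opening, from 0 (shut) to 1 (fully open); "linear": the shift along the tool's x, y, z in cm, a list of three; "twist": the turn about the tool's z in degrees. A call has 1 to 8 rows; each row shifts and turns the commanded pose from where the row before left it, along the tool's axes as they then stand; what a row does not reach is not made up. A row lasts 1/10 s, in which the tool goes at most 50 mm and 8.59 degrees, less where a joint would pass 70% of its speed; a pose out of reach is approached as far as the arm can. A call with a gripper value outside its range is refused whole. The fingers move at their own pace and stop on an object; "squeeze" is the grip in N (left out, the last holds). Time passes only in rows, so rows that do not move let the fingers close. It gives the time, the measured TCP pose, the force, the opening and the grip force at its end, in the units of the state.
- monitor.observe(): the state, without advancing time (a new reading comes with each control period).
- viewer.grab_frame(name): name is "side" or "top"; returns a dict with "img" (420x560x3 uint8, red, green, blue), "K" (3x3 intrinsics, pixels), "k1" (the pictures are not rectified: a ray, as slopes to the right and down, at radius r is drawn at 1 + k1 r^2 times it, then the intrinsics apply), "eye" and "rotation" of the camera in the world. Camera axes: x right, y up, looking along -z (the intrinsics and any distortion apply to the point x, -y, -z); pixel columns grow to the right and rows downward; lengths in m; the calibration is good to about 2 mm. A picture is of the moment at which its call begins. There is no depth.
- bot.job_done(): hands the job in; it is judged then, once.
The state is a dict: "clock": time; "qpos": joint angles; "qd": joint speeds; "joint_efforts": joint torques, N m; "position": TCP position; "tool_rot": TCP orientation; "force": force on the tool from outside, world axes, zero at the start; "moment": the same for the moment, N m; "grip_width": finger opening in m; "finger_force": force on a finger pad.
Only numpy, scipy, OpenCV 4.12 (cv2) and the standard library are available. Lean on these libraries where they do the work, as an engineer would, in place of code of your own. Each camera call takes 0.05 s, during which the arm holds its last target. There are 200 camera calls.

## Working session

There is one attempt and no reset: what is moved stays moved. The work goes in short steps, Python scripts to look and compute and a tool call to move; the robot and the scene stay as the last step left them, time stands still between calls to the robot, and variables do not carry over. Pictures are saved under pics/ and viewed, at most 10 in all, crops included, and the job is handed in when it is done.

Besides the shell and the picture viewer there is one more tool, called by a JSON object that holds its "fn" and its "kwargs". move_arm: Moves the arm, as the interface text tells. Its arguments: {"type":"object","properties":{"gripper":{"type":"array"},"linear":{"type":"array"},"twist":{"type":"array"},"squeeze":{"type":"number"}},"required":["gripper","linear","twist"]}

```bash
mkdir -p pics
cat > h.py <<'E'
import numpy as np, cv2, pickle
from workcell import monitor, viewer, bot
def grab(n,f=None):
    d=viewer.grab_frame(n)
    if f: cv2.imwrite('pics/'+f,cv2.cvtColor(d['img'],cv2.COLOR_RGB2BGR)); pickle.dump(d,open(f'pics/{f}.pkl','wb'))
    return d
def ray(d,u,v):
    K=np.array(d['K']); dist=np.array([d['k1'],0,0,0.])
    p=cv2.undistortPoints(np.array([[[u,v]]],float),K,dist,None,None,(3,50,1e-10))[0,0] if False else cv2.undistortPoints(np.array([[[u,v]]],float),K,dist)[0,0]
    r=np.array(d['rotation'])@np.array([p[0],-p[1],-1.]); return np.array(d['eye']),r
def onz(d,u,v,z):
    e,r=ray(d,u,v); return e+r*(z-e[2])/r[2]
def proj(d,P):
    c=np.array(d['rotation']).T@(np.array(P,float)-np.array(d['eye'])); x=np.array([c[0],-c[1]])/-c[2]
    x=x*(1+d['k1']*(x@x)); K=np.array(d['K']); return K[0,0]*x[0]+K[0,2],K[1,1]*x[1]+K[1,2]
E
python3 - <<'E'
from h import *
for n in('top','side'):
    d=grab(n,n+'0.png'); print(n,d['K'],d['k1'],d['eye'],d['rotation'])
print(monitor.observe())
E
```

```text
top [[536.24082607   0.         282.71330262]
 [  0.         536.24082607 210.40950722]
 [  0.           0.           1.        ]] -0.17650829899946352 [0.41070818 0.22072072 1.55782822] [ 0.06462907 -0.00541862 -1.562113  ]
side [[464.35363572   0.         274.25752447]
 [  0.         464.35363572 207.96211603]
 [  0.           0.           1.        ]] -0.05885191418285261 [0.54458121 1.15573164 0.5145102 ] [ 1.14602416 -0.01319858  3.13158876]
{'clock': 0.1, 'qpos': array([ 1.16278618,  0.52193738, -0.0363416 ,  1.59990861,  0.0212374 ,
        1.02109212, -0.11282033]), 'qd': array([-0.00142537, -0.00143788,  0.00158025, -0.0019651 , -0.00070888,
       -0.00027474, -0.00050381]), 'joint_efforts': array([ 5.14501953e-03, -9.28493571e+01,  1.98487602e+00, -3.70541489e+01,
        1.82042050e-02,  5.18976842e-03,  1.45946922e-05]), 'position': array([ 0.20701519, -0.58942726,  0.23080893]), 'tool_rot': array([-3.14063746e+00,  9.02793616e-05,  3.37809963e-01]), 'force': array([ 0.20602025, -0.17117395, -0.71201298]), 'moment': array([0.0115955 , 0.02045829, 0.00900497]), 'finger_force': 0.0, 'grip_width': 0.08504912250834017}
```

View pics/top0.png

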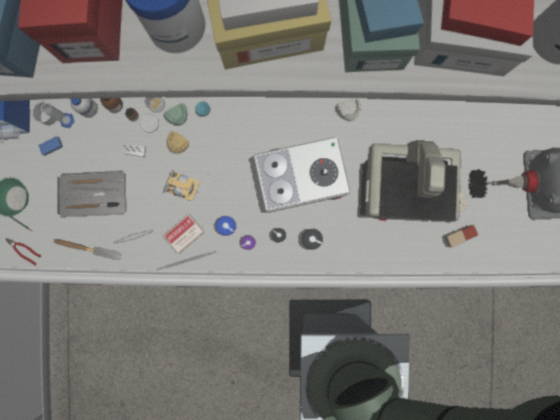

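View pics/side0.png

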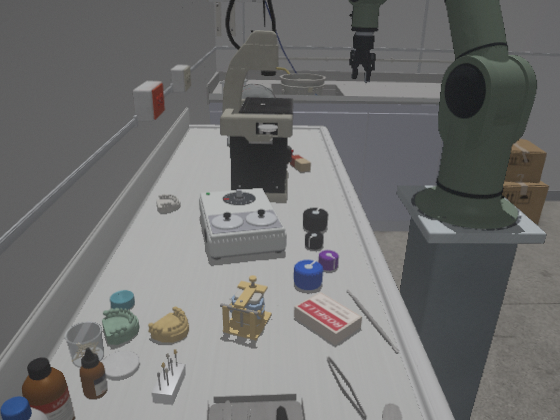

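The top view shows the small black knob at about (278,235), with a larger black one at (312,239). The purple one is at (248,242) and the blue one at (226,226). The dial is at about (325,172) on the heater, and the pin drill is at (413,180). I'll enlarge the knob and dial.

```bash
sed -i "s/np.array(d\['rotation'\])/rot(d)/g" h.py
cat >> h.py <<'E'
from scipy.spatial.transform import Rotation
def rot(d): return Rotation.from_euler('xyz',d['rotation']).as_matrix()
E
python3 - <<'E'
from h import *
d=pickle.load(open('pics/top0.png.pkl','rb')); s=pickle.load(open('pics/side0.png.pkl','rb'))
a=cv2.cvtColor(d['img'],cv2.COLOR_RGB2BGR); b=cv2.cvtColor(s['img'],cv2.COLOR_RGB2BGR)
c=lambda im,x,y,w,h,f:cv2.resize(im[y:y+h,x:x+w],None,fx=f,fy=f,interpolation=cv2.INTER_CUBIC)
top=np.hstack([c(a,295,142,60,60,6),c(a,258,215,60,60,6)])
bot_=np.hstack([c(b,210,182,60,30,6),c(b,290,200,60,30,6)])
cv2.imwrite('pics/crop.png',np.vstack([top,bot_]))
# dark blobs
for n,dd,(x,y,w,h) in(('knob',d,(265,222,30,26)),('dial',d,(300,150,50,45)),('knobside',s,(300,228,30,24))):
    g=dd['img'][y:y+h,x:x+w].max(2); m=(g<75).astype(np.uint8)
    k,l,st,ce=cv2.connectedComponentsWithStats(m); i=1+st[1:,4].argmax()
    print(n,st[i]+[x,y,0,0,0],ce[i]+[x,y])
    if n!='knobside': print(onz(dd,*(ce[i]+[x,y]),.014 if n=='knob' else .062))
im=d['img'].astype(int); r=(im[...,0]-im[...,1:].max(2)); r[:145]=0;r[205:]=0;r[:,:300]=0;r[:,350:]=0
v,u=np.where(r>30); print('red',np.c_[u,v,r[v,u]].tolist()[:30])
im=d['img'][222:248,265:295].min(2); v,u=np.where(im>110)
E
```

```text
knob [273 238   3   2   4] [274.  238.5]
[0.42949711 0.2375838  0.014     ]
dial [321 170   2   5   8] [321.625 172.   ]
[0.61690749 0.10487549 0.062     ]
knobside [305 228  21  22 310] [314.24516129 238.14516129]
red [[320, 159, 40], [321, 159, 58], [320, 160, 59], [321, 160, 86], [322, 160, 43], [320, 161, 55], [321, 161, 92], [322, 161, 55], [320, 162, 37], [321, 162, 83], [322, 162, 61], [321, 163, 56], [322, 163, 42]]
```

View pics/crop.png

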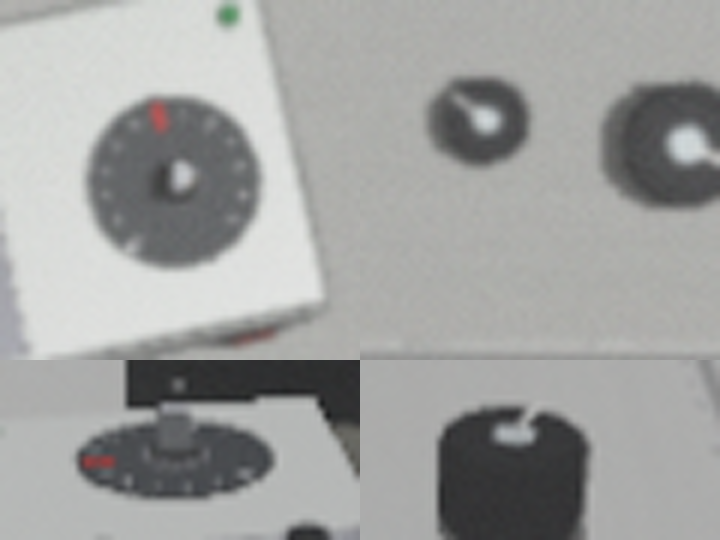

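The crop shows the dial disc with its red bar at about (321,161) px, and the spindle in the middle. The knob's light cap is at about (279.5,235.3), with its pointer running up-left to about (274,231). Next I'll fit these.

Run:
```python
from h import *
d=pickle.load(open('pics/top0.png.pkl','rb')); s=pickle.load(open('pics/side0.png.pkl','rb'))
def blob(dd,x,y,w,h,f,z,fill=True):
    g=cv2.resize(dd['img'][y:y+h,x:x+w].max(2),None,fx=8,fy=8,interpolation=cv2.INTER_CUBIC)
    m=f(g).astype(np.uint8); k,l,st,ce=cv2.connectedComponentsWithStats(m); i=1+st[1:,4].argmax()
    C,_=cv2.findContours((l==i).astype(np.uint8),cv2.RETR_EXTERNAL,cv2.CHAIN_APPROX_NONE); C=max(C,key=len)
    P=(C[:,0]+.5)/8-.5+[x,y]; W=np.array([onz(dd,*p,z)[:2] for p in P]).astype(np.float32)
    (cx,cy),ax,an=cv2.fitEllipse(W); return (cx,cy),ax,P.min(0),P.max(0),W
dial=blob(d,300,150,46,45,lambda g:g<140,.063); print('dial',dial[:4])
x=np.where; 
kn=blob(d,264,222,30,26,lambda g:g<110,.0235); print('knob',kn[:4])
cap=blob(d,274,230,12,11,lambda g:g>130,.028); print('cap',cap[:4])
im=d['img'].astype(int); r=(im[...,0]-im[...,1:].max(2)).clip(0); r[:150]=0;r[168:]=0;r[:,:310]=0;r[:,330:]=0;r[r<15]=0
v,u=np.indices(r.shape); m=onz(d,(u*r).sum()/r.sum(),(v*r).sum()/r.sum(),.063); 
D=m[:2]-dial[0]; print('red',m,np.hypot(*D),np.degrees(np.arctan2(D[1],D[0])))
# spindle top in top view: bright blob
sp=blob(d,318,166,14,12,lambda g:g>130,.084); print('sp',sp[:4])
# heater outline yaw
g=cv2.inRange(d['img'],(185,185,180),(255,255,255)); g[:130]=0;g[220:]=0;g[:,:240]=0;g[:,355:]=0
C,_=cv2.findContours(g,cv2.RETR_EXTERNAL,cv2.CHAIN_APPROX_SIMPLE);C=max(C,key=cv2.contourArea)
q=cv2.boxPoints(cv2.minAreaRect(C)); print([onz(d,*p,.062)[:2].round(4).tolist() for p in q])
# pointer: bright pixels radial profile around cap
c0=np.array(kn[0]); 
for nm,c in(('cap',np.array(cap[0])),('knob',c0)):
    best=[]
    for a in range(0,360,5):
        vals=[]
        for R in np.linspace(.012,.018,5):
            uu,vv=proj(d,[c[0]+R*np.cos(np.radians(a)),c[1]+R*np.sin(np.radians(a)),.028])
            vals.append(cv2.getRectSubPix(d['img'].max(2).astype(np.float32),(1,1),(uu,vv))[0,0])
        best.append((np.mean(vals).round(1),a))
    print(nm,sorted(best)[::-1][:7])
P=s; g=s['img'][205:235,296:335].max(2)
for z,pt in((.028,(297+0,0)),):pass
for z in(.028,): print('side cap', onz(s,290+155/6-.5+ .0,200+74/6-.5,z))
print('pred kn in side',proj(s,[*cap[0],.028]),proj(s,[*dial[0],.084]))
```

```text
dial ((0.6167522072792053, 0.099301278591156), (0.07585737109184265, 0.07895892858505249), array([309.4375, 158.0625]), array([337.4375, 185.6875]))
knob ((0.4400203227996826, 0.22771233320236206), (0.0381036251783371, 0.04345988109707832), array([269.6875, 227.9375]), array([285.3125, 241.8125]))
cap ((0.44248467683792114, 0.2267848402261734), (0.011978976428508759, 0.02478324994444847), array([273.5625, 230.5625]), array([281.0625, 236.8125]))
red [0.64804833 0.10659939 0.063     ] 0.03213579936624487 13.126521497356961
sp ((0.6176524758338928, 0.09693596512079239), (0.011281712912023067, 0.014097376726567745), array([323.3125, 168.1875]), array([327.3125, 173.1875]))
[[0.6837, 0.2072], [0.7173, 0.0608], [0.5622, 0.028], [0.5296, 0.1732]]
cap [(np.float32(125.1), 55), (np.float32(123.8), 50), (np.float32(118.5), 60), (np.float32(115.7), 45), (np.float32(106.7), 65), (np.float32(104.0), 40), (np.float32(96.0), 70)]
knob [(np.float32(127.3), 45), (np.float32(125.7), 40), (np.float32(120.1), 50), (np.float32(117.1), 35), (np.float32(107.2), 55), (np.float32(105.4), 30), (np.float32(94.8), 60)]
side cap [0.42472117 0.10169389 0.028     ]
pred kn in side (np.float64(312.4938651392826), np.float64(235.02022942851548)) (np.float64(238.22336998720536), np.float64(190.09927417539973))
```

Run:
```python
from h import *
d=pickle.load(open('pics/top0.png.pkl','rb')); s=pickle.load(open('pics/side0.png.pkl','rb'))
for n,p,z in(('drill fl',(368,218),0.02),('drill fr',(457,222),.02),('drill bl',(371,144),.02),('cap',(278.9,234.9),.028),('purple',(248,242),.02),('big',(311,238),.03),('bench front',(300,272),0)): print(n,onz(d,*p,z).round(4))
# cap only in top + side
g=s['img'][226:255,298:332]; print(g.max(2)[::1,::1][:16])
print(d['img'][228:242,270:287].max(2))
```

```text
drill fl [ 0.4906 -0.0331  0.02  ]
drill fr [ 0.4809 -0.298   0.02  ]
drill bl [ 0.7071 -0.043   0.02  ]
cap [0.4397 0.2236 0.028 ]
purple [0.4187 0.3119 0.02  ]
big [0.4316 0.132  0.03  ]
bench front [0.3332 0.1615 0.    ]
[[172 171 171 172 159  79  54  55  53  54  49  53  51  52  55  51  54  54
   55  53  53  53  55  54  55  55  53  55  86 145 172 171 172 174]
 [172 171 172 171 159  92  62  54  53  54  54  52  55  55  52  55  54  53
   53  56  53  52  53  53  56  53  55  61  93 141 172 172 172 173]
 [172 171 171 171 160  97  81  56  54  52  54  52  54  53  52  53  52  56
   55  56  54  55  54  54  55  55  54  69  96 129 172 172 172 173]
 [171 171 171 172 166 139  94  81  60  53  55  51  53  53  54  56  54  54
   53  55  53  52  52  54  55  55  61  81  99 130 172 172 172 173]
 [172 172 171 171 171 159  98  96  88  80  68  57  53  55  54  54  55  54
   54  53  54  54  54  54  58  70  86  95 119 158 173 172 172 173]
 [172 173 172 172 171 167 147 138  99  94  78  66  59  57  54  56  58  58
   58  55  55  60  72  82  84  92  97  99 130 172 173 172 173 173]
 [172 173 173 171 172 172 172 
[... 1675 characters left out ...]
 87  95 122 138 134 128 124 118 103  87  79  74  86 117 155]
 [106  92  80  82  89 115 151 177 188 174 148 108  84  76  78 104 150]
 [102  88  78  76  77  92 137 186 206 205 187 136  91  78  79  96 141]
 [101  89  76  71  78  81 121 175 204 207 187 132  91  77  80  98 148]
 [103  92  81  74  79  80  99 140 172 179 155 112  84  81  79 101 152]
 [112  96  83  78  75  77  82  98 117 121 104  89  77  77  76 101 152]
 [124 104  86  74  72  75  78  82  83  80  80  80  78  77  90 127 160]
 [140 112  99  85  74  74  77  76  78  80  78  79  79  88 119 150 167]
 [161 143 125 105  89  78  78  75  77  76  81  82  92 118 149 170 174]
 [173 167 160 138 117  97  86  84  80  86 105 117 129 155 168 173 173]]
```

{"fn": "move_arm", "kwargs": {"gripper": [1,1,1,1,1,1,1], "linear": [[2.1,-3.3,0],[2.1,-3.3,0],[2.1,-3.4,0],[2.1,-3.4,0],[2.1,-3.4,0],[2.2,-3.3,0],[2.2,-3.3,0]], "twist": [0,0,0,0,0,0,0]}}

```text
clock: 0.8
position: [0.2701, -0.3179, 0.2312]
tool_rot: [-3.142, 0.0, 0.338]
force: [1.2, 0.4, -0.2]
grip_width: 0.0854
finger_force: 0.0
```

Run:
```python
from h import *
d=pickle.load(open('pics/top0.png.pkl','rb')); s=pickle.load(open('pics/side0.png.pkl','rb'))
print(monitor.observe()['qpos'])
def tri(a,b):
    e1,r1=ray(d,*a);e2,r2=ray(s,*b); t=np.linalg.lstsq(np.c_[r1,-r2],e2-e1,rcond=None)[0]
    return e1+r1*t[0],e2+r2*t[1]
print('cap tri',tri((278.4,234.4),(313.7,234.4)), onz(d,278.4,234.4,.028),onz(s,313.7,234.4,.028))
print('rim tri',tri((273.7,230.8),(309,238)),onz(d,273.7,230.8,.028),onz(s,309,238,.028))
print('spindle tri',tri((325.2,170.6),(239,189.5)))
print(d['img'][164:180,316:334].max(2)); print(s['img'][182:206,228:250].max(2))
```

```text
[ 0.84284462  0.19366179 -0.13589259  2.10762765  0.03506784  0.84246727
 -0.54699595]
cap tri (array([0.44110989, 0.22499292, 0.02878528]), array([0.43965036, 0.22517239, 0.02875676])) [0.44112551 0.22499512 0.028     ] [0.43948689 0.22372265 0.028     ]
rim tri (array([0.45130976, 0.23851113, 0.02657531]), array([0.4512441 , 0.23851869, 0.02657365])) [0.45127199 0.23849458 0.028     ] [0.45151695 0.24119991 0.028     ]
spindle tri (array([0.61777458, 0.09672413, 0.08493418]), array([0.61499194, 0.09669703, 0.08454527]))
[[105 105 105 105 105 114 110 104 102 103 106 103 104 112 104 108 106 113]
 [104 103 102 104 104 101 104 106 102 105 102 103 104 104 104 105 115 130]
 [105 103 105 103 103 103 104 106 104 103 101 102 104 105 105 103 107 115]
 [106 103 104 102 103 104 104 106 105  99 101 106 103 107 103 106 104 107]
 [105 102 102 104 103  98 100  99 116 120 104 105 105 104 104  98 105 106]
 [106 104 107 104 100  87  85 107 163 174 146 116 107 103 104 106 107 111]
 [106 103 104 100  91  76  69 113 175 196 181 142 117 107 104 107 106 111]
 [105 104 103  94  83  70  72 114 179 200 184 1
[... 2161 characters left out ...]
4  72  74  87  85  90  99  79
   78  78  80  78]
 [125  85  81  82  80  81  85  89  93  96  91  96  91  99  96  83  86  78
   79  79  79  80]
 [ 95  82  81  78  80  79  80  84  90  85  88  92  85  85  83  78  81  79
   80  78  79  94]
 [ 92  81  92 113  81  78  79  80  80  80  81  79  81  78  79  78  80  83
   94  78  79  93]
 [ 78  80  96 123  80  81  80  84  93  80  80  79  88  97  78  79  79  89
  105  77  80  72]
 [125  83  80  96  76  81  80  82  93  80  81  80  92 107  78  80  79  81
   89  72  87 117]
 [170 156 147 128 124 102  83  87  77  75  77  77  83  91  80  78  94 134
  151 152 156 165]
 [184 184 181 172 170 161 155 155 153 153 153 153 153 153 153 154 157 174
  183 183 183 183]]
```

{"fn": "move_arm", "kwargs": {"gripper": [1,1,1,1,1,1,1,1], "linear": [[3.3,-2.5,0],[3.3,-2.5,0],[3.3,-2.6,0],[3.3,-2.6,0],[2.5,-3.4,0],[2.5,-3.4,0],[2.5,-3.3,0],[2.5,-3.3,0]], "twist": [0,0,0,0,0,0,0,0]}}

```text
clock: 1.6
position: [0.4109, -0.0183, 0.2313]
tool_rot: [3.141, -0.0, 0.338]
force: [0.3, -0.1, -0.2]
grip_width: 0.0853
finger_force: 0.0
```

{"fn": "move_arm", "kwargs": {"gripper": [1,1,1,1,1,1], "linear": [[1.8,-3.7,0],[1.8,-3.7,0],[1.8,-3.7,0],[1.8,-3.7,0],[1.8,-3.7,0],[1.8,-3.7,0]], "twist": [0,0,0,0,0,0]}}

```text
clock: 2.2
position: [0.4391, 0.2268, 0.2312]
tool_rot: [3.141, 0.0, 0.338]
force: [0.8, -0.4, -0.2]
grip_width: 0.0859
finger_force: 0.0
```

{"fn": "move_arm", "kwargs": {"gripper": [1,1,1,1,1,1,1], "linear": [[0,0,1],[0,0,1],[0,0,1],[0,0,1],[0,0,1],[0,0,1],[0,0,1]], "twist": [-8,-8,-8,-8,-8,-8,-8]}}

```text
clock: 2.9
position: [0.439, 0.2252, 0.1607]
tool_rot: [-3.141, 0.0, 1.321]
force: [0.8, 0.0, 0.2]
grip_width: 0.0851
finger_force: 0.0
```

```bash
cat >> h.py <<'E'
def go(x,y,z):
    o=monitor.observe(); p=o['position']; R=Rotation.from_euler('xyz',o['tool_rot'])
    print('clock',o['clock'],'pos',p.round(4),'yaw',np.degrees(o['tool_rot']).round(1),'q',o['qpos'].round(2),'tool cm',(R.inv().apply(np.array([x,y,z])-p)*100).round(2))
E
python3 -c "
from h import *
go(.4405,.225,.003)"
```

```text
clock 2.9 pos [0.439  0.2252 0.1607] yaw [-180.     0.    75.7] q [-0.07  0.49 -0.69  1.98  0.42  0.82 -1.25] tool cm [ 0.02  0.15 15.77]
```

{"fn": "move_arm", "kwargs": {"gripper": [1,1,1,1,1,1,1], "linear": [[0,0.15,4],[0,0,4],[0,0,3],[0,0,2],[0,0,1.5],[0,0,0.8],[0,0,0.5]], "twist": [0,0,0,0,0,0,0]}}

```text
clock: 3.6
position: [0.4404, 0.2249, 0.0028]
tool_rot: [-3.141, 0.0, 1.315]
force: [0.8, -0.7, 0.7]
grip_width: 0.0854
finger_force: 0.0
```

{"fn": "move_arm", "kwargs": {"gripper": [0,0,0,0,0,0,0,0], "linear": [[0,0,0],[0,0,0],[0,0,0],[0,0,0],[0,0,0],[0,0,0],[0,0,0],[0,0,0]], "twist": [0,0,0,0,0,0,0,0], "squeeze": 50}}

```text
clock: 4.4
position: [0.441, 0.225, 0.0042]
tool_rot: [3.141, -0.001, 1.315]
force: [-1.8, -1.0, 12.3]
grip_width: 0.0399
finger_force: 48.8
```

```bash
python3 -c "
from h import *
go(.4405,.225,.003); o=monitor.observe(); print(o['force'],o['grip_width'],o['finger_force'])"
```

```text
clock 4.4 pos [0.441  0.225  0.0042] yaw [179.9  -0.   75.3] q [-0.24  0.74 -0.47  2.06  0.69  0.5  -1.48] tool cm [-0.01 -0.05  0.12]
[-1.76175877 -1.01453622 12.33912656] 0.039940607120542364 48.77512335777283
```

{"fn": "move_arm", "kwargs": {"gripper": [0,0,0,0,0,0], "linear": [[0,0,-0.5],[0,0,-1.5],[0,0,-4],[0,0,-4],[0,0,-4],[0,0,0]], "twist": [0,0,-8,-8,0,0]}}

```text
clock: 5.0
position: [0.4423, 0.2258, 0.1479]
tool_rot: [3.136, -0.002, 1.594]
force: [0.2, -0.9, -1.4]
grip_width: 0.0402
finger_force: 50.7
```

```bash
python3 -c "
from h import *
go(.617,.099,.15); o=monitor.observe(); print(o['force'],o['grip_width'],o['finger_force'])
d=grab('side','s1.png'); t=grab('top','t1.png')
p=o['position']; print(proj(d,p),proj(d,p+[0,0,.0235]),proj(t,p))
u,v=map(int,proj(d,p)); 
a=cv2.cvtColor(d['img'],cv2.COLOR_RGB2BGR)[v-40:v+20,u-40:u+40]; u,v=map(int,proj(t,p)); b=cv2.cvtColor(t['img'],cv2.COLOR_RGB2BGR)[v-30:v+30,u-40:u+40]
cv2.imwrite('pics/c1.png',np.hstack([cv2.resize(i,None,fx=5,fy=5,interpolation=cv2.INTER_CUBIC) for i in(a,b)]))"
```

```text
clock 5.0 pos [0.4423 0.2258 0.1479] yaw [ 1.797e+02 -1.000e-01  9.130e+01] q [-0.02  0.53 -0.76  1.99  0.51  0.81 -1.04] tool cm [-13.08  17.17  -0.14]
[ 0.24963141 -0.89853347 -1.40620413] 0.04016428421809644 50.72454571723938
(np.float64(315.14807726328246), np.float64(185.4334648042737)) (np.float64(315.6864715468598), np.float64(175.18315200971546)) (np.float64(277.9785672914271), np.float64(233.02792213289288))
```

View pics/c1.png

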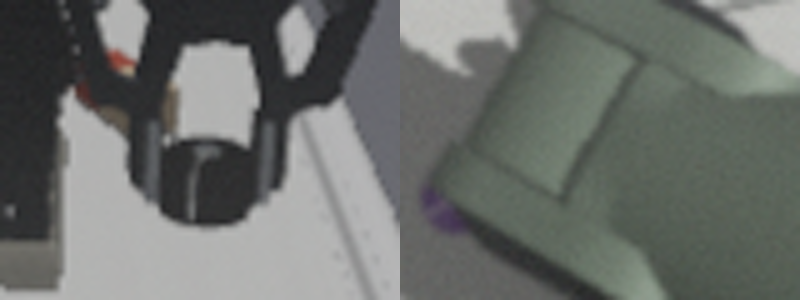

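{"fn": "move_arm", "kwargs": {"gripper": [0,0,0,0,0,0,0,0], "linear": [[-2.2,2.9,0],[-2.2,2.9,0],[-2.2,2.9,0],[-2.2,2.9,0],[-2.2,2.8,0],[-2.1,2.8,0],[0,0,0],[0,0,0]], "twist": [0,0,0,0,0,0,-8,-8]}}

```text
clock: 5.9
position: [0.6155, 0.0972, 0.1417]
tool_rot: [-3.139, -0.0, 1.878]
force: [0.3, -0.7, -0.8]
grip_width: 0.0399
finger_force: 50.8
```

{"fn": "move_arm", "kwargs": {"gripper": [0,0,0,0,0], "linear": [[0,0,1],[0,0,1],[0,0,1],[0,0,1],[0,0,0]], "twist": [-8,-3,0,0,0]}}

```text
clock: 6.4
position: [0.6148, 0.0978, 0.1015]
tool_rot: [-3.139, -0.001, 2.064]
force: [0.3, -0.9, -1.1]
grip_width: 0.04
finger_force: 50.8
```

```bash
python3 -c "
from h import *
go(.617,.099,.092); o=monitor.observe(); print(o['force'],o['grip_width'],o['finger_force'])
d=grab('side','s2.png'); t=grab('top','t2.png')
p=o['position']; print(proj(d,p),proj(d,[.617,.099,.084]))
u,v=map(int,proj(d,p)); 
a=cv2.cvtColor(d['img'],cv2.COLOR_RGB2BGR)[v-30:v+30,u-40:u+40]
cv2.imwrite('pics/c2.png',np.hstack([cv2.resize(a,None,fx=10,fy=10,interpolation=cv2.INTER_CUBIC)])); print(u,v)"
```

```text
clock 6.4 pos [0.6148 0.0978 0.1015] yaw [-179.9   -0.   118.3] q [ 0.25  0.79 -0.78  1.68  0.66  0.95 -0.29] tool cm [-0.    0.25  0.95]
[ 0.3228579  -0.8632971  -1.12793027] 0.04001603422215998 50.826462507247925
(np.float64(238.9422258851813), np.float64(183.2421331644473)) (np.float64(238.12983712847267), np.float64(190.05215988957306))
238 183
```

View pics/c2.png

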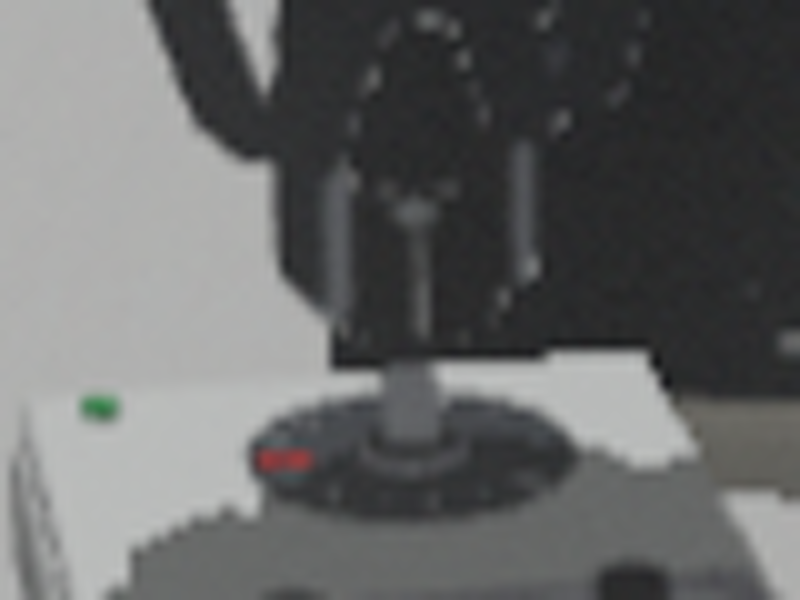

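{"fn": "move_arm", "kwargs": {"gripper": [0,0,0,0,0,0,0], "linear": [[0,0.2,0.5],[0,0,0.4],[0,0,0.2],[0,0,0.1],[0,0,0.1],[0,0,0.1],[0,0,0]], "twist": [0,0,0,0,0,0,0]}}

```text
clock: 7.2
position: [0.6174, 0.0989, 0.0892]
tool_rot: [-3.142, -0.0, 2.066]
force: [0.4, -0.3, -1.1]
grip_width: 0.0398
finger_force: 50.8
```

```bash
python3 -c "
from h import *
go(.6165,.099,.080); print(monitor.observe()['force'],monitor.observe()['moment'])
d=pickle.load(open('pics/s2.png.pkl','rb'))
print(d['img'][183-10:183+18,228:252].max(2))"
```

```text
clock 7.2 pos [0.6174 0.0989 0.0892] yaw [-180.    -0.   118.3] q [ 0.24  0.81 -0.77  1.68  0.68  0.94 -0.3 ] tool cm [ 0.05 -0.07  0.92]
[ 0.38468379 -0.33447468 -1.06056437] [-0.03854016  0.02395465 -0.03701554]
[[ 51  56  75  94  88  54  48  47  53  66  82  89  80  65  43  42  42  43
   41  44  48  73  86  62]
 [ 55  56  76  93  88  54  44  43  50  69  93  93  86  70  46  44  43  40
   43  44  53  73  88  63]
 [ 50  55  76  93  88  54  45  44  46  53  70  78  68  54  42  42  46  43
   40  44  49  76  87  64]
 [ 52  56  74  94  87  56  48  44  46  46  51  65  61  45  44  41  45  42
   44  41  50  72  89  62]
 [ 50  52  70  92  88  55  48  46  46  44  51  67  64  45  42  43  46  43
   45  45  48  70  89  63]
 [ 52  55  73  94  89  57  46  45  46  47  49  69  69  42  42  44  42  43
   43  43  46  65  91  82]
 [ 52  56  71  91  88  56  46  46  46  44  48  64  71  43  45  45  45  43
   45  43  46  69 100 111]
 [ 51  54  69  94  88  56  47  44  45  45  49  63  71  48  45  45  42  43
   43  41  47  65  94  94]
 [ 53  56  69  90  89  61  48  46  46  47  46  66  82  46  43  46  44  45
   4
[... 1242 characters left out ...]
94  80  80  85  79  80  81  93 103 102 102 102  97  78  77  77  78
   83  84  77  76  81 102]
 [ 87  95  78  80  79  79  76  73  86 101 102 101 100  96  72  74  77  76
   75  76  79  77  77  77]
 [ 80  84  78  77  78  78  74  58  77  94  94  95  94  86  58  61  71  65
   65  67  66  67  68  77]
 [ 80  79  80  79  78  69  75  53  62  70  70  70  68  67  55  64  72  52
   53  54  53  51  54  66]
 [131  87  76  66  65  62  82  74  65  64  60  62  62  68  77  77  73  52
   54  54  54  54  52  50]
 [125  79  66  54  54  59  69  75  80  80  81  85  77  81  77  70  60  53
   53  53  52  52  52  53]
 [ 70  57  56  55  57  55  56  61  67  70  75  78  68  66  58  54  53  52
   54  53  54  63  70  68]]
```

```bash
python3 -c "
from h import *
d=pickle.load(open('pics/s2.png.pkl','rb'))
g=d['img'].max(2).astype(float)
w=(g[173:176,236:243]-46).clip(0); print('cap u',(w.sum(0)*np.arange(236,243)).sum()/w.sum(), 'pred',proj(d,[.6148,.0978,.1255]))
for r in (202,203,204,205):
  row=g[r,228:252]; c=np.arange(234,245); print(r,(g[r,234:245]).astype(int))
print('spindle pred',[proj(d,[x,.099,.075]) for x in(.615,.617)])
print('dialring pred',proj(d,[.617,.099,.063]))
print(g[208:226,222:258].astype(int)[::3])
b=(g<120);print([ (r,np.where(b[r,215:265])[0][[0,-1]]+215) for r in range(206,214)])
"
```

```text
cap u 238.90389016018307 pred (np.float64(238.75407625996434), np.float64(173.98201978707277))
202 [54 54 61 57 56 55 59 67 54 55 55]
203 [55 55 59 55 54 55 61 70 52 53 53]
204 [60 59 59 57 59 57 60 64 66 65 67]
205 [88 89 89 89 87 86 91 89 92 93 95]
spindle pred [(np.float64(239.01027435392672), np.float64(193.44667072610946)), (np.float64(238.19770675596996), np.float64(193.4401126295591))]
dialring pred (np.float64(238.28787106800982), np.float64(197.9237473819962))
[[107 107 106 104 106 106 106 106 106 105 106 105 105 106 106 105 106 105
  104 106 106 104 105 104 103 104 103 103 105 105 103 103 105 104 104 103]
 [105 106 105 103  97  98 100 106 105 105 105 105 105 104 105 104 104 104
  105 104 105 103 101 100 101  98  97  97  95  96  95  93  95  95  90  73]
 [ 92  66  50  50  48  52  50  49  56  82  92  91  88  86  85  84  86  83
   84  84  85  84  83  82  82  86  90  97 101  98 101 101 101 100 100  97]
 [100  86  71  54  51  50  54  68  88 101  99 100 102 101 100 101 100  99
   93  88  84  85  84  89  99 101 100 100 102 101 101 101 100 100 101 103]
 [104 104 103 102  95  91  95 102 102 102 102 101 103 101 102 103 103 101
  101 103  99  88  86  92 104 102 103 102 100 101 101 101 103 101 103 100]
 [104 105 104 104 103 104 103 104 105 105 106 104 103 104 103 102 101 104
  102 102  99  90  85  85  85  90  97 103 107 105 105 107 102 103 105 103]]
[(206, array([215, 264])), (207, array([215, 264])), (208, array([215, 264])), (209, array([215, 264])), (210, array([215, 264])), (211, array([215, 264])), (212, array([215, 264])), (213, array([215, 264]))]
```

{"fn": "move_arm", "kwargs": {"gripper": [0,0,0,0,0], "linear": [[0,0,0.1],[0,0,0.1],[0,0,0.1],[0,0,0.1],[0,0,0]], "twist": [0,0,0,0,0]}}

```text
clock: 7.7
position: [0.6176, 0.0995, 0.0855]
tool_rot: [3.141, -0.0, 2.066]
force: [0.9, 3.2, -1.9]
grip_width: 0.0399
finger_force: 51.3
```

{"fn": "move_arm", "kwargs": {"gripper": [0,0,0,0], "linear": [[0,0,0.1],[0,0,0.1],[0,0,0.1],[0,0,0]], "twist": [0,0,0,0]}}

```text
clock: 8.1
position: [0.6174, 0.0995, 0.0822]
tool_rot: [3.141, -0.001, 2.066]
force: [-0.8, 6.4, 0.9]
grip_width: 0.0399
finger_force: 51.5
```

```bash
python3 -c "
from h import *
go(.6165,.099,.080); print(monitor.observe()['force'],monitor.observe()['moment'])"
```

```text
clock 8.1 pos [0.6174 0.0995 0.0822] yaw [180.   -0.  118.4] q [ 0.24  0.82 -0.76  1.68  0.68  0.93 -0.3 ] tool cm [-0.   -0.1   0.22]
[-0.76834001  6.37118977  0.89822667] [ 1.32747864  0.12773195 -0.08643341]
```

{"fn": "move_arm", "kwargs": {"gripper": [0,0,0,0,0], "linear": [[0.07,0.04,0],[0,0,0.1],[0,0,0.1],[0,0,0.1],[0,0,0]], "twist": [0,0,0,0,0]}}

```text
clock: 8.6
position: [0.6174, 0.1001, 0.0794]
tool_rot: [3.141, -0.0, 2.066]
force: [-1.0, 5.5, 2.9]
grip_width: 0.0401
finger_force: 51.8
```

{"fn": "move_arm", "kwargs": {"gripper": [0,0,0,0,0], "linear": [[0.09,0.05,0],[0,0,0],[0,0,0.1],[0,0,0.1],[0,0,0]], "twist": [0,0,0,0,0]}}

```text
clock: 9.1
position: [0.6172, 0.1006, 0.0769]
tool_rot: [-3.141, -0.0, 2.066]
force: [-1.7, 1.9, -0.8]
grip_width: 0.0403
finger_force: 51.6
```

{"fn": "move_arm", "kwargs": {"gripper": [0,0,0], "linear": [[0.02,0,0.1],[0,0,0.1],[0,0,0]], "twist": [0,0,0]}}

```text
clock: 9.4
position: [0.6173, 0.1008, 0.0751]
tool_rot: [-3.141, 0.0, 2.066]
force: [-2.3, 1.9, -1.1]
grip_width: 0.0398
finger_force: 51.6
```

```bash
python3 -c "
from h import *
d=grab('side','s3.png'); a=cv2.cvtColor(d['img'],cv2.COLOR_RGB2BGR)[160:215,200:273]
cv2.imwrite('pics/c3.png',cv2.resize(a,None,fx=10,fy=10,interpolation=cv2.INTER_CUBIC))
for z in(.0655,.071,.076,.094,.099,.104): print(z,proj(d,[.617,.12,z]),proj(d,[.617,.10,z]))"
```

```text
0.0655 (np.float64(237.74471734194947), np.float64(200.37019015584679)) (np.float64(238.24453861495877), np.float64(197.1510797075122))
0.071 (np.float64(237.7015117062987), np.float64(198.2880759757187)) (np.float64(238.20313638639996), np.float64(195.09585426848275))
0.076 (np.float64(237.66215907384344), np.float64(196.3880163188261)) (np.float64(238.1654291061141), np.float64(193.22046553972962))
0.094 (np.float64(237.51990385585228), np.float64(189.49038485898973)) (np.float64(238.02914362348875), np.float64(186.41345899925378))
0.099 (np.float64(237.48022695506165), np.float64(187.55831385763594)) (np.float64(237.99113788964834), np.float64(184.50707043197758))
0.104 (np.float64(237.44048033361202), np.float64(185.6192099976317)) (np.float64(237.9530680450917), np.float64(182.59387294687207))
```

View pics/c3.png

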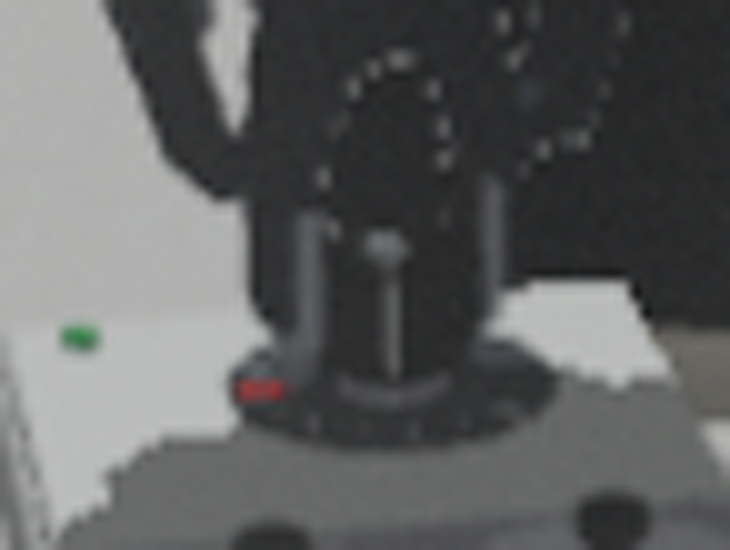

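The side crop shows the knob sitting around the spindle. Its pointer line ends at about (239,198) px and its cap is at (238.5,184.5), which puts the underside at about 71 mm, or 5 mm above home. I'll continue gently.

{"fn": "move_arm", "kwargs": {"gripper": [0,0,0], "linear": [[0,0,0.1],[0,0,0.1],[0,0,0]], "twist": [0,0,0]}}

```text
clock: 9.75
position: [0.6174, 0.1009, 0.0732]
tool_rot: [-3.142, -0.0, 2.066]
force: [-0.8, 0.4, -0.0]
grip_width: 0.04
finger_force: 51.6
```

{"fn": "move_arm", "kwargs": {"gripper": [0,0,0], "linear": [[0,0,0.1],[0,0,0.05],[0,0,0]], "twist": [0,0,0]}}

```text
clock: 10.05
position: [0.6172, 0.1009, 0.0717]
tool_rot: [-3.141, -0.0, 2.066]
force: [-1.6, 0.6, 0.8]
grip_width: 0.0401
finger_force: 51.6
```

{"fn": "move_arm", "kwargs": {"gripper": [0,0,0], "linear": [[0,0,0.07],[0,0,0.05],[0,0,0]], "twist": [0,0,0]}}

```text
clock: 10.35
position: [0.6173, 0.101, 0.0705]
tool_rot: [-3.141, -0.0, 2.066]
force: [-2.2, 2.0, 0.4]
grip_width: 0.0399
finger_force: 51.6
```

{"fn": "move_arm", "kwargs": {"gripper": [0,0], "linear": [[0,0,0.07],[0,0,0]], "twist": [0,0]}}

```text
clock: 10.55
position: [0.6173, 0.101, 0.0703]
tool_rot: [-3.142, 0.0, 2.066]
force: [-5.6, 0.1, 8.2]
grip_width: 0.0398
finger_force: 52.2
```

{"fn": "move_arm", "kwargs": {"gripper": [0,0], "linear": [[0,0,0.07],[0,0,0]], "twist": [0,0]}}

```text
clock: 10.75
position: [0.6174, 0.101, 0.0701]
tool_rot: [3.141, 0.001, 2.066]
force: [-9.9, 0.0, 17.7]
grip_width: 0.0403
finger_force: 53.0
```

```bash
python3 -c "
from h import *
go(.6165,.099,.080); d=grab('side','s4.png')
g=d['img'].max(2); print(g[180:204,234:244]); 
for z in(.066,.070): print(z,proj(d,[.617,.122,z]),proj(d,[.617,.101,z+.028]))"
```

```text
clock 10.75 pos [0.6174 0.101  0.0701] yaw [180.    0.  118.4] q [ 0.23  0.84 -0.75  1.69  0.7   0.91 -0.32] tool cm [-0.14 -0.17 -0.99]
[[ 45  46  44  44  44  43  45  43  44  43]
 [ 48  44  45  44  45  46  43  44  43  46]
 [ 47  48  45  45  46  45  45  45  45  49]
 [ 46  43  59  90  86  73  91  82  44  52]
 [ 49  48  59  87  84  71  87  81  45  47]
 [ 49  47  63 102 121 110  49  43  45  45]
 [ 50  54  74 114 131 122  77  49  45  42]
 [ 45  48  63  83  90  93  73  49  43  42]
 [ 42  45  47  55  75  75  42  42  45  44]
 [ 49  46  45  50  61  62  46  46  42  44]
 [ 46  45  46  47  62  75  41  42  43  44]
 [ 46  46  46  47  69  89  44  44  44  43]
 [ 47  45  47  50  72  89  45  45  45  42]
 [ 45  46  47  48  70  88  47  44  45  43]
 [ 46  47  45  50  70  89  43  42  45  45]
 [ 46  46  45  48  69  88  46  46  43  45]
 [ 46  47  45  48  64  88  46  44  48  45]
 [ 49  44  44  49  62  89  47  47  43  42]
 [ 44  47  46  46  58  80  47  45  43  46]
 [ 50  49  47  47  51  62  49  51  47  44]
 [ 54  54  52  52  52  55  53  55  52  53]
 [ 54  54  54  53  55  54  53  51  51  54]
 [ 54  54  62  53  53  53  59  65  54  54]
 [ 51  54  59  55  54  53  60  69  51  50]]
0.066 (np.float64(237.68991579543442), np.float64(200.5086509192507)) (np.float64(238.00406663990856), np.float64(186.5649490809182))
0.07 (np.float64(237.65836131645773), np.float64(198.99268156440323)) (np.float64(237.97360206575468), np.float64(185.0393675550932))
```

{"fn": "move_arm", "kwargs": {"gripper": [0,0,0], "linear": [[0,0,-0.07],[0,0,-0.03],[0,0,0]], "twist": [0,0,0]}}

```text
clock: 11.1
position: [0.6173, 0.101, 0.0703]
tool_rot: [-3.142, -0.0, 2.066]
force: [-4.0, 1.2, 6.5]
grip_width: 0.0402
finger_force: 51.8
```

{"fn": "move_arm", "kwargs": {"gripper": [0,0,0,0], "linear": [[0,0,-0.06],[0,0,0],[0,0,0],[0,0,0]], "twist": [0,0,4,4]}}

```text
clock: 11.5
position: [0.6173, 0.1003, 0.0705]
tool_rot: [-3.141, 0.0, 1.923]
force: [-1.7, -1.3, -1.8]
grip_width: 0.0396
finger_force: 51.4
```

{"fn": "move_arm", "kwargs": {"gripper": [0,0,0,0], "linear": [[0,0,0],[0,0,0],[0,0,0],[0,0,0]], "twist": [5,5,5,0]}}

```text
clock: 11.9
position: [0.6175, 0.1009, 0.0707]
tool_rot: [3.141, 0.0, 1.663]
force: [-1.4, 1.9, -2.7]
grip_width: 0.04
finger_force: 51.3
```

```bash
python3 -c "
from h import *
go(.6173,.101,.0703); o=monitor.observe(); print(o['force'],o['moment'])"
```

```text
clock 11.9 pos [0.6175 0.1009 0.0707] yaw [180.    0.   95.3] q [ 0.17  0.81 -0.66  1.69  0.62  0.87 -0.66] tool cm [ 0.01 -0.02  0.04]
[-1.44339072  1.90212509 -2.65408512] [0.20759349 0.09005455 0.02364379]
```

{"fn": "move_arm", "kwargs": {"gripper": [0,0,0,0,0], "linear": [[0,0,0.03],[0,0,0],[0,0,0],[0,0,0],[0,0,0]], "twist": [5,7,7,7,0]}}

```text
clock: 12.4
position: [0.6173, 0.1007, 0.0705]
tool_rot: [3.141, 0.001, 1.211]
force: [-1.8, -0.3, 0.3]
grip_width: 0.0404
finger_force: 51.4
```

{"fn": "move_arm", "kwargs": {"gripper": [0,0,0,0,0,0,0], "linear": [[0,0,0],[0,0,0],[0,0,0],[0,0,0],[0,0,0],[0,0,0],[0,0,0]], "twist": [7,7,7,6,5,2,0]}}

```text
clock: 13.1
position: [0.6171, 0.1005, 0.0704]
tool_rot: [3.141, 0.001, 0.622]
force: [-4.5, -1.7, 3.0]
grip_width: 0.04
finger_force: 51.7
```

```bash
python3 -c "
from h import *
go(.6173,.101,.0703); o=monitor.observe(); print(o['force'],o['moment'])"
```

```text
clock 13.1 pos [0.6171 0.1005 0.0704] yaw [1.80e+02 1.00e-01 3.56e+01] q [ 0.02  0.75 -0.41  1.7   0.4   0.78 -1.54] tool cm [ 0.05 -0.03  0.01]
[-4.4919965  -1.74480707  3.03711637] [-0.54262637  0.90615224  0.04393525]
```

{"fn": "move_arm", "kwargs": {"gripper": [0,1,1,1,1,1,1], "linear": [[0,0,0],[0,0,0],[0,0,0],[0,0,0],[0,0,0],[0,0,0],[0,0,0]], "twist": [0,0,0,0,0,0,0], "squeeze": 20}}

```text
clock: 13.8
position: [0.6174, 0.101, 0.0705]
tool_rot: [-3.142, -0.0, 0.617]
force: [-0.5, -0.6, 0.1]
grip_width: 0.0852
finger_force: 0.0
```

{"fn": "move_arm", "kwargs": {"gripper": [1,1,1,1,1,1,1,1], "linear": [[0,0,-0.5],[0,0,-2],[0,0,-4],[0,0,-4],[0,0,-4],[0,-4,0],[0,-4,0],[0,-4,0]], "twist": [0,0,0,0,0,0,0,0]}}

```text
clock: 14.6
position: [0.5471, 0.1997, 0.2162]
tool_rot: [3.141, -0.001, 0.617]
force: [1.3, 2.3, -0.3]
grip_width: 0.0853
finger_force: 0.0
```

```bash
python3 -c "
from h import *
go(.5,.25,.25)
d=grab('side','s5.png'); t=grab('top','t5.png')
a=cv2.cvtColor(d['img'],cv2.COLOR_RGB2BGR)[170:215,210:265]; b=cv2.cvtColor(t['img'],cv2.COLOR_RGB2BGR)[150:195,300:355]
cv2.imwrite('pics/c5.png',np.hstack([cv2.resize(i,None,fx=7,fy=7,interpolation=cv2.INTER_CUBIC) for i in(a,b)]))
for z in(.066,.070,.076): print(z,proj(d,[.617,.101,z+.028]),proj(t,[.617,.1,z+.028]))"
```

```text
clock 14.6 pos [0.5471 0.1997 0.2162] yaw [180.   -0.   35.3] q [-0.09  0.51 -0.51  1.71  0.29  0.99 -1.66] tool cm [-0.93 -6.82 -3.38]
0.066 (np.float64(238.00406663990856), np.float64(186.5649490809182)) (np.float64(324.2908428616162), np.float64(170.4097779854396))
0.07 (np.float64(237.97360206575468), np.float64(185.0393675550932)) (np.float64(324.41089865131835), np.float64(170.20786655653666))
0.076 (np.float64(237.9278279251816), np.float64(182.74281342830818)) (np.float64(324.592196364513), np.float64(169.90295371711352))
```

View pics/c5.png

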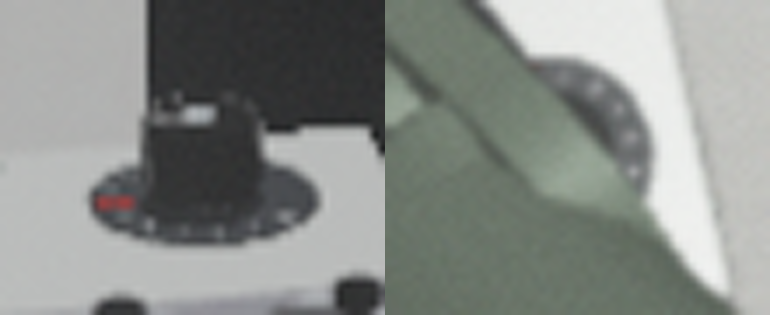

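{"fn": "move_arm", "kwargs": {"gripper": [1,1,1,1,1,1], "linear": [[0,-3.3,0],[0,-3.3,0],[0,-3.3,0],[0,-3.3,0],[0,-3.3,0],[0,-3.3,0]], "twist": [0,0,0,0,0,0]}}

```text
clock: 15.3
position: [0.4328, 0.3611, 0.2159]
tool_rot: [3.141, -0.0, 0.617]
force: [0.7, -0.1, -0.7]
grip_width: 0.0856
finger_force: 0.0
```

```bash
python3 -c "
from h import *
d=grab('side','s6.png'); t=grab('top','t6.png'); s0=pickle.load(open('pics/side0.png.pkl','rb'))
a=cv2.cvtColor(d['img'],cv2.COLOR_RGB2BGR)[170:215,210:265]; b=cv2.cvtColor(t['img'],cv2.COLOR_RGB2BGR)[150:195,300:355]
cv2.imwrite('pics/c6.png',np.hstack([cv2.resize(i,None,fx=7,fy=7,interpolation=cv2.INTER_CUBIC) for i in(a,b)]))
def cap(g,u0,u1,v0,v1):
    w=(g[v0:v1,u0:u1].max(2).astype(float)-85).clip(0); v,u=np.indices(w.shape); return (u*w).sum()/w.sum()+u0,(v*w).sum()/w.sum()+v0
print('bench',cap(s0['img'],310,319,232,237),proj(s0,[.441,.225,.028]))
print('now',cap(d['img'],233,245,183,191)); print(d['img'][180:206,228:250].max(2))
for z in(.066,.070,.076): print(z,proj(d,[.617,.101,z+.028]),proj(d,[.617,.122,z]))
print(t['img'][158:186,312:336].max(2))"
```

```text
bench (np.float64(313.3362293657689), np.float64(234.71068635968723)) (np.float64(313.0818498417765), np.float64(234.65755981140856))
now (np.float64(237.4498933901919), np.float64(185.9136460554371))
[[182 182 169  56  56  58  53  56  55  55  53  52  53  54  55  54  55  54
   54  53  52  51]
 [181 182 170  60  56  56  54  55  54  56  54  54  54  51  53  54  54  53
   55  54  53  53]
 [181 183 170  63  55  57  54  55  54  55  53  54  53  54  55  55  53  54
   52  51  51  52]
 [181 181 171  62  57  55  68  92  57  56  55  55  55  59  73  67  52  54
   55  54  51  51]
 [181 181 169  73  92  56  67  91  58  59  59  57  58  61  72  69  59  69
   53  52  54  54]
 [181 181 170  82  91  56  59  69 118 156 153 148 118  57  59  57  59  74
   70  53  53  51]
 [182 178 147  94 109 106  94 105 150 181 178 172 131  59  57  60  56  63
   69  52  53  53]
 [181 173 116  88 105 105  90  97 120 136 133 127  92  59  58  55  58  57
   66  86  54  52]
 [181 173 113  63  58  60  59  59  58  61  59  59  57  56  59  57  57  55
   75 104  55  55]
 [181 173 109  61  52  56  59  57  55  57  58  57  58  55  57 
[... 4051 characters left out ...]
20 129 121 115 110 107 109 102  94  96  91  86  94 100 107 108 112
  113 110 114 123 121 133]
 [150 122 117 115 114 120 117 113 111 111 107 106 107 107 112 110 110 111
  116 113 111 115 121 156]
 [188 148 118 115 123 136 134 116 114 114 115 113 111 111 111 114 112 111
  114 111 114 118 140 190]
 [219 186 146 132 157 162 137 115 114 108 113 112 113 112 111 112 112 113
  109 116 121 140 181 221]
 [227 217 186 169 188 170 137 113 112 112 110 110 114 112 113 112 113 115
  119 131 157 192 220 230]
 [228 228 221 202 190 163 132 120 114 113 113 109 115 113 111 113 122 124
  134 176 211 225 229 230]
 [229 230 230 226 220 200 174 150 140 127 119 119 120 125 129 135 152 169
  178 211 228 231 231 232]]
```

View pics/c6.png

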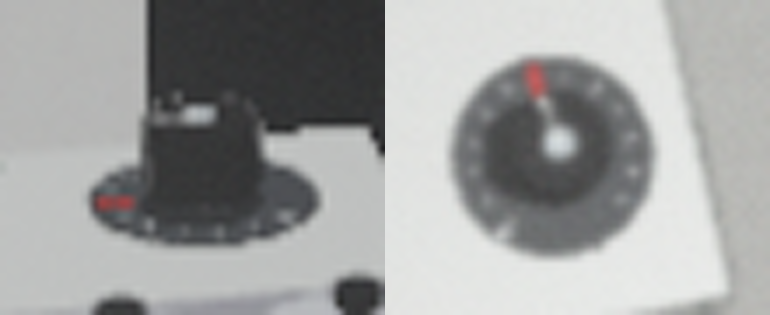

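```bash
cat > ang.py <<'E'
from h import *
def ptr(t,u0,u1,v0,v1,z):
    g=t['img'].max(2).astype(np.float32); w=(g[v0:v1,u0:u1]-140).clip(0); v,u=np.indices(w.shape)
    c=onz(t,(u*w).sum()/w.sum()+u0,(v*w).sum()/w.sum()+v0,z); best=[]
    A=np.arange(-180,180,2.)
    pr=[np.mean([cv2.getRectSubPix(g,(1,1),proj(t,[c[0]+r*np.cos(a),c[1]+r*np.sin(a),z]))[0,0] for r in np.linspace(.010,.017,8)]) for a in np.radians(A)]
    pr=np.array(pr); k=pr.argmax(); s=slice(max(k-10,0),k+11); W=(pr[s]-pr[s].min()); W=(W-.3*W.max()).clip(0)
    return c,(A[s]*W).sum()/W.sum()
E
python3 -c "
from ang import *
print(ptr(pickle.load(open('pics/top0.png.pkl','rb')),275,283,232,239,.028))
print(ptr(pickle.load(open('pics/t6.png.pkl','rb')),321,329,167,173,.094))
go(.617,.101,.18)"
```

```text
(array([0.44120189, 0.22484654, 0.028     ]), np.float64(53.7454975655284))
(array([0.61871055, 0.09972881, 0.094     ]), np.float64(20.67440736913767))
clock 15.4 pos [0.4305 0.364  0.2161] yaw [-179.9   -0.    35.7] q [-0.41  0.49 -0.55  1.76  0.3   0.98 -2.02] tool cm [-0.19 32.24  3.55]
```

{"fn": "move_arm", "kwargs": {"gripper": [1,1,1,1,1,1,1], "linear": [[0,4.6,0],[0,4.6,0],[0,4.6,0],[0,4.6,0],[0,4.6,0],[-0.1,4.6,0],[-0.1,4.6,0]], "twist": [0,0,0,0,0,0,0]}}

```text
clock: 16.1
position: [0.6191, 0.0938, 0.2159]
tool_rot: [3.141, -0.0, 0.617]
force: [0.1, 0.8, -1.4]
grip_width: 0.0853
finger_force: 0.0
```

{"fn": "move_arm", "kwargs": {"gripper": [1,1,1], "linear": [[0,0,3.5],[0,0,0],[0,0,0]], "twist": [0,0,0]}}

```text
clock: 16.4
position: [0.6176, 0.097, 0.1809]
tool_rot: [-3.141, 0.001, 0.618]
force: [0.4, -0.0, 0.9]
grip_width: 0.0854
finger_force: 0.0
```

```bash
python3 -c "
from h import *
go(.6174,.101,.0705)"
```

```text
clock 16.4 pos [0.6176 0.097  0.1809] yaw [-179.9    0.    35.4] q [ 0.06  0.61 -0.47  1.63  0.32  0.98 -1.47] tool cm [ 0.23 -0.33 11.04]
```

{"fn": "move_arm", "kwargs": {"gripper": [1,1,1,1,1,1], "linear": [[0.2,-0.3,3],[0,0,3],[0,0,2.5],[0,0,1.5],[0,0,0.9],[0,0,0]], "twist": [0,0,0,0,0,0]}}

```text
clock: 17.0
position: [0.6179, 0.1006, 0.0716]
tool_rot: [-3.141, 0.0, 0.618]
force: [0.7, 1.2, 0.1]
grip_width: 0.0852
finger_force: 0.0
```

```bash
python3 -c "
from h import *
go(.6174,.101,.0705)"
```

```text
clock 17.0 pos [0.6179 0.1006 0.0716] yaw [-180.     0.    35.4] q [ 0.02  0.75 -0.41  1.7   0.4   0.78 -1.54] tool cm [-0.02 -0.06  0.11]
```

{"fn": "move_arm", "kwargs": {"gripper": [0,0,0,0,0,0], "linear": [[0,-0.06,0],[0,0,0],[0,0,0],[0,0,0],[0,0,0],[0,0,0]], "twist": [0,0,0,0,0,0], "squeeze": 40}}

```text
clock: 17.6
position: [0.6179, 0.1007, 0.0724]
tool_rot: [3.141, -0.001, 0.617]
force: [-2.2, -0.8, 7.9]
grip_width: 0.0403
finger_force: 39.3
```

{"fn": "move_arm", "kwargs": {"gripper": [0,0,0,0], "linear": [[0,0,0],[0,0,0],[0,0,0],[0,0,0]], "twist": [4,4,3,0]}}

```text
clock: 18.0
position: [0.6183, 0.1008, 0.0723]
tool_rot: [3.141, -0.002, 0.424]
force: [0.9, 0.8, 7.3]
grip_width: 0.0405
finger_force: 39.9
```

```bash
python3 -c "
from h import *
go(.6174,.101,.0705); o=monitor.observe(); print(o['force'],o['moment'])"
```

```text
clock 18.0 pos [0.6183 0.1008 0.0723] yaw [ 1.80e+02 -1.00e-01  2.43e+01] q [-0.01  0.74 -0.37  1.7   0.36  0.77 -1.7 ] tool cm [-0.07 -0.06  0.18]
[0.90457428 0.77508468 7.29989818] [-0.03094604 -0.24777228 -0.00303206]
```

{"fn": "move_arm", "kwargs": {"gripper": [1,1,1,1,1,1,1,1], "linear": [[0,0,0],[0,0,0],[0,0,0],[0,0,0],[0,0,0],[0,0,-0.5],[0,0,-2.5],[0,0,-2]], "twist": [0,0,0,0,0,0,0,0]}}

```text
clock: 18.8
position: [0.6175, 0.1007, 0.1226]
tool_rot: [-3.141, 0.0, 0.425]
force: [0.2, -0.5, 0.7]
grip_width: 0.0856
finger_force: 0.0
```

{"fn": "move_arm", "kwargs": {"gripper": [0,0,0,0,0,0,0,0], "linear": [[0,0,0],[0,0,0],[0,0,0],[0,0,0],[0,0,0],[0,0,0],[0,0,1],[0,0,0]], "twist": [0,0,0,0,0,0,0,0]}}

```text
clock: 19.6
position: [0.6169, 0.1004, 0.11]
tool_rot: [-3.141, 0.002, 0.425]
force: [0.5, -0.4, -0.7]
grip_width: 0.0001
finger_force: 0.0
```

```bash
python3 -c "
from h import *
go(.6174,.101,.095); o=monitor.observe(); print(o['force'],o['grip_width'])"
```

```text
clock 19.6 pos [0.6169 0.1004 0.11  ] yaw [-1.80e+02  1.00e-01  2.44e+01] q [ 0.    0.69 -0.39  1.68  0.33  0.84 -1.67] tool cm [ 0.07 -0.03  1.5 ]
[ 0.5174933  -0.41789119 -0.66037718] 8.756382718097995e-05
```

Shut fingers now feel for the knob's top, which is at 94 mm when the knob is home.

{"fn": "move_arm", "kwargs": {"gripper": [0,0,0,0], "linear": [[0,0,0.6],[0,0,0.4],[0,0,0.2],[0,0,0]], "twist": [0,0,0,0]}}

```text
clock: 20.0
position: [0.6174, 0.1006, 0.0991]
tool_rot: [-3.141, 0.001, 0.425]
force: [-0.3, 0.8, 0.4]
grip_width: 0.0004
finger_force: 0.0
```

{"fn": "move_arm", "kwargs": {"gripper": [0,0,0,0], "linear": [[0,0,0.1],[0,0,0.1],[0,0,0.1],[0,0,0]], "twist": [0,0,0,0]}}

```text
clock: 20.4
position: [0.6176, 0.1006, 0.0964]
tool_rot: [3.142, 0.0, 0.425]
force: [-0.0, -0.1, 0.6]
grip_width: -0.0002
finger_force: 0.0
```

{"fn": "move_arm", "kwargs": {"gripper": [0,0,0], "linear": [[0,0,0.1],[0,0,0.1],[0,0,0]], "twist": [0,0,0]}}

```text
clock: 20.7
position: [0.6175, 0.1006, 0.0944]
tool_rot: [-3.142, 0.0, 0.425]
force: [0.4, 0.6, 0.1]
grip_width: 0.0001
finger_force: 0.0
```

{"fn": "move_arm", "kwargs": {"gripper": [0,0], "linear": [[0,0,0.06],[0,0,0]], "twist": [0,0]}}

```text
clock: 20.9
position: [0.6176, 0.1005, 0.0942]
tool_rot: [3.141, -0.0, 0.425]
force: [-2.0, -0.8, 5.0]
grip_width: -0.0001
finger_force: 2.5
```

{"fn": "move_arm", "kwargs": {"gripper": [0,0,0,0,0], "linear": [[0,0,-0.5],[0,0,-3],[0,0,-4],[0,0,-4],[0,0,0]], "twist": [0,0,0,0,0]}}

```text
clock: 21.4
position: [0.6197, 0.1014, 0.2146]
tool_rot: [3.14, -0.008, 0.425]
force: [0.4, 0.1, 0.1]
grip_width: 0.0006
finger_force: 0.0
```

{"fn": "move_arm", "kwargs": {"gripper": [0,0,0,0,0,0,0,0], "linear": [[-0.9,-4.5,0],[-0.9,-4.5,0],[-0.9,-4.5,0],[-0.9,-4.5,0],[-0.9,-4.5,0],[-0.9,-4.5,0],[-0.9,-4.5,0],[0,0,0]], "twist": [0,0,0,0,0,0,0,0]}}

```text
clock: 22.2
position: [0.4259, 0.367, 0.2094]
tool_rot: [-3.139, -0.0, 0.433]
force: [0.5, -0.1, -0.1]
grip_width: 0.0
finger_force: 0.0
```

```bash
python3 -c "
from ang import *
t=grab('top','t7.png'); c,a=ptr(t,321,329,167,173,.094); print(c,a); go(.617,.1,.2)
t0=pickle.load(open('pics/top0.png.pkl','rb'))
for n in (t,t0):
  im=n['img'].astype(int); r=(im[...,0]-im[...,1:].max(2)).clip(0); r[:150]=0;r[168:]=0;r[:,:310]=0;r[:,330:]=0;r[r<15]=0
  v,u=np.indices(r.shape); m=onz(n,(u*r).sum()/r.sum(),(v*r).sum()/r.sum(),.063); D=m[:2]-[.6172,.0998]; print(m,np.degrees(np.arctan2(D[1],D[0])))
b=cv2.cvtColor(t['img'],cv2.COLOR_RGB2BGR)[150:195,300:355]; cv2.imwrite('pics/c7.png',cv2.resize(b,None,fx=10,fy=10,interpolation=cv2.INTER_CUBIC))"
```

```text
[0.61860635 0.09922731 0.094     ] 17.499935221081543
clock 22.25 pos [0.4282 0.3642 0.2092] yaw [-179.9   -0.    24.6] q [-0.45  0.48 -0.49  1.77  0.27  0.95 -2.2 ] tool cm [ 6.14 31.88  0.88]
[0.64781313 0.10652621 0.063     ] 12.391931814641742
[0.64804833 0.10659939 0.063     ] 12.43001249533492
```

View pics/c7.png

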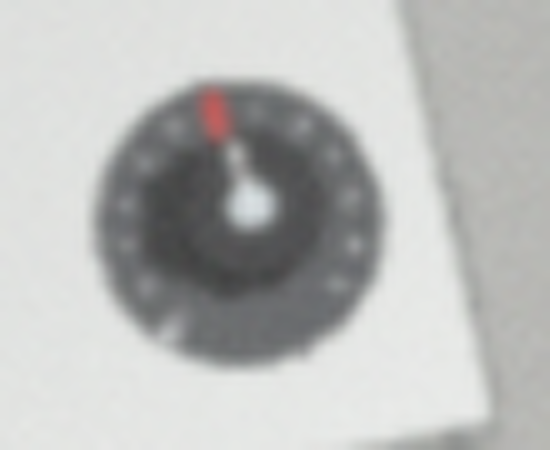

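The knob is home, but the pointer is still about 5° short because it springs back about 7° through the play on release. I'll make one more 12° turn.

{"fn": "move_arm", "kwargs": {"gripper": [1,1,1,1,1,1,1,1], "linear": [[0.9,4.5,0],[0.9,4.5,0],[0.9,4.5,0],[0.9,4.5,0],[0.9,4.5,0],[0.9,4.5,0],[0.8,4.5,0],[0,0.4,2.8]], "twist": [0,0,0,0,0,0,0,0]}}

```text
clock: 23.05
position: [0.6228, 0.0892, 0.1829]
tool_rot: [3.138, -0.005, 0.416]
force: [1.1, -0.2, -1.0]
grip_width: 0.0849
finger_force: 0.0
```

{"fn": "move_arm", "kwargs": {"gripper": [1,1,1], "linear": [[0,0,0],[0,0,0],[0,0,0]], "twist": [0,0,0]}}

```text
clock: 23.35
position: [0.6183, 0.0977, 0.1821]
tool_rot: [-3.141, -0.001, 0.426]
force: [-0.4, -0.1, -0.4]
grip_width: 0.0854
finger_force: 0.0
```

```bash
python3 -c "
from h import *
go(.6176,.1007,.0718)"
```

```text
clock 23.35 pos [0.6183 0.0977 0.1821] yaw [-1.80e+02 -1.00e-01  2.44e+01] q [ 0.03  0.6  -0.42  1.63  0.28  0.97 -1.63] tool cm [ 0.05 -0.3  11.03]
```

{"fn": "move_arm", "kwargs": {"gripper": [1,1,1,1,1,1], "linear": [[0.1,-0.3,3],[0,0,3],[0,0,2.5],[0,0,1.5],[0,0,1],[0,0,0]], "twist": [0,0,0,0,0,0]}}

```text
clock: 23.95
position: [0.6178, 0.1, 0.0707]
tool_rot: [-3.141, 0.001, 0.426]
force: [-0.2, -0.5, 0.3]
grip_width: 0.0851
finger_force: 0.0
```

{"fn": "move_arm", "kwargs": {"gripper": [0,0,0,0,0,0], "linear": [[0,0,0],[0,0,0],[0,0,0],[0,0,0],[0,0,0],[0,0,0]], "twist": [0,0,0,0,0,0], "squeeze": 40}}

```text
clock: 24.55
position: [0.6182, 0.1006, 0.0721]
tool_rot: [-3.141, -0.001, 0.425]
force: [-4.9, 3.0, 11.9]
grip_width: 0.0404
finger_force: 38.8
```

{"fn": "move_arm", "kwargs": {"gripper": [0,0,0,0], "linear": [[0,0,0],[0,0,0],[0,0,0],[0,0,0]], "twist": [4,4,4,0]}}

```text
clock: 24.95
position: [0.6184, 0.1005, 0.0721]
tool_rot: [-3.141, -0.001, 0.213]
force: [-2.9, 2.6, 10.4]
grip_width: 0.0403
finger_force: 39.1
```

{"fn": "move_arm", "kwargs": {"gripper": [1,1,1,1,1,1,1,1], "linear": [[0,0,0],[0,0,0],[0,0,0],[0,0,0],[0,0,0],[0,0,-0.5],[0,0,-3.5],[0,0,-3.5]], "twist": [0,0,0,0,0,0,0,0]}}

```text
clock: 25.75
position: [0.6175, 0.0997, 0.1466]
tool_rot: [-3.141, 0.002, 0.216]
force: [0.5, -0.1, 1.4]
grip_width: 0.0854
finger_force: 0.0
```

{"fn": "move_arm", "kwargs": {"gripper": [1,1,1,1,1,1,1,1], "linear": [[0,0,-4],[0,0,-3],[-2.1,-4.4,0],[-2.1,-4.4,0],[-2.1,-4.4,0],[-2.1,-4.4,0],[-2.1,-4.4,0],[-2.1,-4.4,0]], "twist": [0,0,0,0,0,0,0,0]}}

```text
clock: 26.55
position: [0.4371, 0.3319, 0.2165]
tool_rot: [-3.141, -0.001, 0.215]
force: [1.0, 0.5, 0.1]
grip_width: 0.0852
finger_force: 0.0
```

{"fn": "move_arm", "kwargs": {"gripper": [1,1,1], "linear": [[0,-3,0],[0,0,0],[0,0,0]], "twist": [0,0,0]}}

```text
clock: 26.85
position: [0.4318, 0.3602, 0.2161]
tool_rot: [3.141, -0.0, 0.217]
force: [0.1, 0.1, -0.6]
grip_width: 0.0852
finger_force: 0.0
```

```bash
python3 -c "
from ang import *
t=grab('top','t8.png'); s=grab('side','s8.png'); print(ptr(t,321,329,167,173,.094)); go(.617,.1,.2)
print(s['img'][183:190,232:243].max(2))
b=cv2.cvtColor(t['img'],cv2.COLOR_RGB2BGR)[150:195,300:355]; cv2.imwrite('pics/c8.png',cv2.resize(b,None,fx=10,fy=10,interpolation=cv2.INTER_CUBIC))"
```

```text
(array([0.61874321, 0.09892455, 0.094     ]), np.float64(7.026540956588464))
clock 26.95 pos [0.4326 0.3589 0.216 ] yaw [180.   -0.   12.3] q [-0.48  0.47 -0.43  1.77  0.23  0.96 -2.37] tool cm [12.51 29.22  1.62]
[[ 54  55  66  93  74  71  54  55  58  72  69]
 [ 89  57  70  92  76  70  57  57  61  73  69]
 [100  64  80  87 113 136 152 147 117  56  57]
 [ 93  95 103 105 124 165 177 171 130  57  59]
 [ 82  90  89  86  88 125 134 126  91  58  56]
 [ 60  59  59  59  59  58  58  61  58  57  57]
 [ 55  56  57  56  57  58  57  56  56  56  54]]
```

View pics/c8.png

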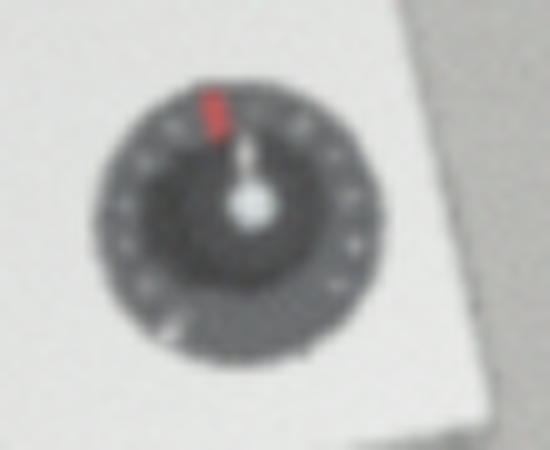

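{"fn": "move_arm", "kwargs": {"gripper": [1,1,1,1,1,1,1,1], "linear": [[1.8,4.2,0],[1.8,4.2,0],[1.8,4.2,0],[1.8,4.2,0],[1.8,4.2,0],[1.8,4.2,0],[1.7,3.7,0],[0,0,3.4]], "twist": [0,0,0,0,0,0,0,0]}}

```text
clock: 27.75
position: [0.6208, 0.0971, 0.1846]
tool_rot: [3.139, -0.007, 0.206]
force: [-0.5, -0.3, -0.9]
grip_width: 0.0852
finger_force: 0.0
```

{"fn": "move_arm", "kwargs": {"gripper": [1,1,1], "linear": [[0,0,0],[0,0,0],[0,0,0]], "twist": [0,0,0]}}

```text
clock: 28.05
position: [0.6161, 0.1051, 0.1833]
tool_rot: [-3.141, -0.001, 0.216]
force: [-0.3, 0.5, 0.3]
grip_width: 0.0855
finger_force: 0.0
```

```bash
python3 -c "
from h import *
go(.6176,.1007,.0714)"
```

```text
clock 28.05 pos [0.6161 0.1051 0.1833] yaw [-1.80e+02 -1.00e-01  1.24e+01] q [-0.02  0.59 -0.36  1.63  0.24  0.96 -1.82] tool cm [ 0.04  0.47 11.19]
```

{"fn": "move_arm", "kwargs": {"gripper": [1,1,1,1,1,1], "linear": [[0.1,0.4,3],[0,0,3],[0,0,2.5],[0,0,1.6],[0,0,1],[0,0,0]], "twist": [0,0,0,0,0,0]}}

```text
clock: 28.65
position: [0.6176, 0.101, 0.0706]
tool_rot: [-3.142, 0.001, 0.216]
force: [0.3, -0.1, 0.5]
grip_width: 0.0855
finger_force: 0.0
```

{"fn": "move_arm", "kwargs": {"gripper": [0,0,0,0,0,0], "linear": [[0,0,0],[0,0,0],[0,0,0],[0,0,0],[0,0,0],[0,0,0]], "twist": [0,0,0,0,0,0], "squeeze": 40}}

```text
clock: 29.25
position: [0.6182, 0.1006, 0.0719]
tool_rot: [3.141, -0.001, 0.215]
force: [-1.9, -0.5, 9.4]
grip_width: 0.0405
finger_force: 39.1
```

{"fn": "move_arm", "kwargs": {"gripper": [0,0,0], "linear": [[0,0,0],[0,0,0],[0,0,0]], "twist": [-3,-3,0]}}

```text
clock: 29.55
position: [0.6181, 0.1009, 0.0719]
tool_rot: [-3.142, -0.001, 0.322]
force: [-2.5, -0.5, 9.6]
grip_width: 0.0405
finger_force: 39.4
```

{"fn": "move_arm", "kwargs": {"gripper": [1,1,1,1,1,1,1,1], "linear": [[0,0,0],[0,0,0],[0,0,0],[0,0,0],[0,0,0],[0,0,-0.5],[0,0,-3.5],[0,0,-3.5]], "twist": [0,0,0,0,0,0,0,0]}}

```text
clock: 30.35
position: [0.6173, 0.1007, 0.1466]
tool_rot: [-3.141, 0.002, 0.32]
force: [1.5, -0.3, -0.1]
grip_width: 0.0854
finger_force: 0.0
```

{"fn": "move_arm", "kwargs": {"gripper": [1,1,1,1,1,1,1,1], "linear": [[0,0,-4],[0,0,-3],[-1.8,-4.5,0],[-1.8,-4.5,0],[-1.8,-4.5,0],[-1.8,-4.5,0],[-1.8,-4.5,0],[-1.8,-4.5,0]], "twist": [0,0,0,0,0,0,0,0]}}

```text
clock: 31.15
position: [0.4289, 0.3241, 0.2165]
tool_rot: [-3.142, -0.001, 0.32]
force: [0.0, 1.6, 0.4]
grip_width: 0.0853
finger_force: 0.0
```

{"fn": "move_arm", "kwargs": {"gripper": [1,1,1], "linear": [[0,-3,0],[0,0,0],[0,0,0]], "twist": [0,0,0]}}

```text
clock: 31.45
position: [0.4206, 0.3517, 0.2161]
tool_rot: [3.141, -0.0, 0.322]
force: [0.8, -1.0, -0.4]
grip_width: 0.0853
finger_force: 0.0
```

```bash
python3 -c "
from ang import *
t=grab('top','t9.png'); s=grab('side','s9.png'); print(ptr(t,321,329,167,173,.094)); go(.617,.1,.2)
print(s['img'][183:190,232:243].max(2)); print(monitor.observe()['force'])"
```

```text
(array([0.61791238, 0.09905389, 0.094     ]), np.float64(15.511336189764203))
clock 31.55 pos [0.4214 0.3505 0.216 ] yaw [180.   -0.   18.3] q [-0.45  0.45 -0.47  1.8   0.25  0.95 -2.28] tool cm [10.72 29.92  1.61]
[[ 58  54  57  67  92  74  74  72  70  71  70]
 [ 55  56  57  67  92  72  71  73  71  71  70]
 [ 57  58  58  60  84 119 151 147 117  71  57]
 [ 93  99 120 109 114 157 178 172 136  84  58]
 [ 88  97 116 102 100 129 133 130 103  69  57]
 [ 57  60  57  56  58  60  58  59  58  57  56]
 [ 55  56  58  58  56  57  60  58  56  56  57]]
[-0.32564075 -0.64735134  0.83150832]
```

```bash
python3 -c "
from workcell import bot
print(bot.job_done())"
```

```text
the job is handed in; nothing more can be done
None
```

I fitted the knob fully home, turned its pointer to about 3° from the red mark by my camera estimate, released it and handed the job in; the hand-in returned no verdict.

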